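# Seat the spice carousel in its hidden bearing

### The arm

A 7-joint arm with a two-finger parallel gripper is mounted at the origin on the work surface. World frame = base frame: x ahead of the robot, y to its left, z up, the work surface at z = 0. Lengths are in m, angles in rad, forces in N, time in s.
With the tool pointing down it reaches from about 0.4 to 0.875 m from the base axis. Payload 19.3 kg.
Tool frame: the origin (TCP) lies midway between the tips of the shut fingers; the grasp point (between the pads) lies bot.grip_point_offset behind it (bot.grip_point_offset is the distance from the TCP to the grasp point, in m); z points along the fingers, y is the direction in which the jaws open and shut (so a half turn about z gives the same grasp; the last joint's range is limited). The gripper opens to 85 mm and grips with 20 to 120 N. Pads are 22 mm wide; open, the fingers measure 114 mm over their backs; the gripper's body (76 mm by 85 mm) begins 54 mm behind the grasp point. The pads swing forward as they close: fully open they stand 13 mm farther back than shut.
Start: joints at [-1.202, 0.521, -0.036, 1.599, 0.021, 1.021, -0.113], TCP at [0.266, 0.566, 0.231] pointing down, gripper open.
Joint ranges: [-2.91, 2.91], [-0.3, 2.13], [-1.5, 1.42], [0.17, 2.43], [-1.26, 4.41], [0.16, 1.93], [-2.52, 2.52]. Speed limits (rad/s): [1.89, 1.89, 2.39, 2.39, 3.01, 3.01, 3.01].

### API

Orientations are given as [roll, pitch, yaw] about the fixed x, y, z axes, in that order (R = Rz(yaw) Ry(pitch) Rx(roll)).
In Python, from workcell import bot gives the robot as it stands.
- The arm moves only by the tool servo_tool, never from a script. Its argument "rows" is a list that holds one entry, the list of rows, each a list of 6 numbers: the shift along the tool's x, y, z in cm, then the turn, a rotation vector about the tool's x, y, z in degrees. A call has 1 to 5 rows; each row shifts and turns the commanded pose from where the row before left it, along the tool's axes as they then stand; what a row does not reach is not made up. A row lasts 1/8 s, in which the tool goes at most 62.5 mm and 10.7 degrees, less where a joint would pass 70% of its speed; a pose out of reach is approached as far as the arm can. A call is refused whole if a number of a shift passes 6.25 or a number of a turn 10.7, either way. A call with a gripper value outside its range is refused whole. "grip" is the opening, from -1 (shut) to 1 (fully open), so that 0 is half open, set as the call begins (left out, the last holds). The fingers move at their own pace and stop on an object; "squeeze" is the grip in N (left out, the last holds). Time passes only in rows, so rows that do not move let the fingers close. It gives the time, the measured TCP pose, the force and the opening at its end, in the units of the state.
- bot.observe(): the state, without advancing time (a new reading comes with each control period).
- bot.grab_frame(name): name is "scene" or "top"; returns a dict with "image" (384x512x3 uint8, red, green, blue), "K" (3x3 intrinsics, pixels), "R" (3x3) and "t" (3): a world point X has camera coordinates R X + t. Camera axes: x right, y down, z forward; pixel columns grow to the right and rows downward; lengths in m; the calibration is good to about 2 mm. A picture is of the moment at which its call begins. There is no depth.
- bot.job_done(): hands the job in, once; it reports no verdict.
The state is a dict: "clock": time; "qpos": joint angles; "qd": joint speeds; "joint_efforts": joint torques, N m; "position": TCP position; "tool_rot": TCP orientation; "force": force on the tool from outside, world axes, zero at the start; "moment": the same for the moment, N m; "grip_width": finger opening in m.
Only numpy, scipy, OpenCV 4.12 (cv2) and the standard library are available. Lean on these libraries where they do the work, as an engineer would, in place of code of your own. Each camera call takes 0.05 s, during which the arm holds its last target.

### The job

The empty spice carousel has been put back on its black base, but its bearing boss has not found the hole and it stands proud. Without lifting or tipping the carousel, gently slide it about on the base, feeling for the hidden hole and never forcing it once it resists, until the boss drops in and it sits fully down and level; then let go of it. Leave the two glass jars, the red funnel and the blue dish where they stand.

Things in the scene. Friction and masses are not known exactly. Their poses are not given: they have to be found in the camera images.
- carousel: Loose spice carousel, 0.5 to 0.9 kg: round steel tray, 200 mm across, with four dark jar pads and a wire rail (radius 97, top at z 46 mm). Origin: centre of the underside of the boss, a round stub under the tray's middle, 44 mm across, z 0 to 14 mm, lower edge bevelled 2 mm; tray z 14 to 20 mm. It starts on the base's flat top, origin 26 mm above the shelf; fully home it is 14 mm lower.
- cup (a point): Centre of the rim of the white round finger cup fixed on the middle of the carousel's tray, 62 mm above its origin: outside 74, inside 64 mm across, inner floor 39 mm below the rim. Fingertips lowered into it, shut or spread nearly to the wall, push the carousel any way. Sliding takes 1 to 3 N; partly over the hole it leans towards the hole; caught or seated it resists any further push.
- base: Fixed black square base, 190 x 190 mm, 26 mm high. Origin: centre of its underside, at shelf height; x, y along its sides, z up. In its flat top, hidden under the carousel, is a round blind hole 47 mm across, 18 mm deep. Its centre lies up to 20 mm from the base's centre along x and up to 20 mm along y, new every time. The boss starts 34 to 44 mm from the base's centre, never in the hole.
- jar_a: Empty open glass jar, 54 mm in diameter, 80 mm tall, loose, a bystander. Origin: centre of its underside.
- jar_b: Second jar, like jar_a: empty open glass jar, 54 mm in diameter, 80 mm tall, loose, a bystander. Origin: centre of its underside.
- funnel: Red plastic funnel standing mouth down, 88 mm in diameter, 85 mm tall, loose, a bystander. Origin: centre of its underside.
- dish: Blue ceramic sauce dish, 92 mm in diameter, 28 mm high, loose, a bystander. Origin: centre of its underside.

How it is judged:
By the outcome, as a careful person would: the job done as asked, in the order asked, and still so for the second after the job is handed in, with the robot touching nothing.
It also fails if it takes over 64 s, if anything falls off the work surface, if the arm or the gripper's body presses on something with over 40 N, if the wrist force passes 120 N, or if a joint passes its speed limit or range.

## Working session

There is one attempt and no reset: what is moved stays moved. The work goes in short steps, Python scripts to look and compute and a tool call to move; the robot and the scene stay as the last step left them, time stands still between calls to the robot, and variables do not carry over. Pictures are saved under pics/ and viewed, and the job is handed in when it is done.

Besides the shell and the picture viewer there is one more tool, called after "Emit:" as name([rows], argument=value, ...), one row to a line, values as JSON. servo_tool: Moves the arm, as the interface text tells. Its arguments: {"type":"object","properties":{"rows":{"type":"array"},"grip":{"type":"number"},"squeeze":{"type":"number"}},"required":["rows"]}

```bash
mkdir -p pics; ls; python3 - <<'E'
from workcell import bot
import cv2
s=bot.observe();print({k:s[k] for k in s})
print(bot.grip_point_offset)
for n in("scene","top"):
    f=bot.grab_frame(n);cv2.imwrite(f"pics/{n}0.png",f["image"][:,:,::-1]);print(n,f["K"],f["R"],f["t"])
E
```

```text
pics
{'clock': 0.0, 'qpos': array([-1.20218842,  0.52201513, -0.03628477,  1.59998057,  0.02120519,
        1.02106689, -0.11288577]), 'qd': array([-0.00168497,  0.00068326,  0.00057983, -0.00073213,  0.00052401,
        0.00090069,  0.00083165]), 'joint_efforts': array([ 7.21696979e-04, -9.27090454e+01,  1.98113568e+00, -3.69916034e+01,
        1.81554415e-02,  8.40963417e-03, -1.99504319e-05]), 'position': array([0.26545984, 0.56547646, 0.23073533]), 'tool_rot': array([-3.14051230e+00,  1.01261901e-04,  2.70265431e+00]), 'force': array([-0.16066891,  0.34755245, -0.50768276]), 'moment': array([ 0.0189569 ,  0.06388757, -0.02417615]), 'grip_width': 0.08537169760168578}
0.0187
scene [[402.61044608   0.         261.709507  ]
 [  0.         402.61044608 192.43300161]
 [  0.           0.           1.        ]] [[-0.5875788   0.8090804   0.01183518]
 [ 0.6724999   0.49641943 -0.5489186 ]
 [-0.44999449 -0.31457378 -0.83579202]] [ 0.31350893 -0.29147791  1.28126387]
top [[452.8464142    0.         258.02195998]
 [  0.         452.8464142  199.07223918]
 [  0.           0.           1.        ]] [[-0.01070421 -0.99965068  0.02416499]
 [-0.9943252   0.00808297 -0.10607571]
 [ 0.10584333 -0.02516331 -0.99406438]] [-0.00986931  0.53365987  1.25960834]
```

View pics/scene0.png

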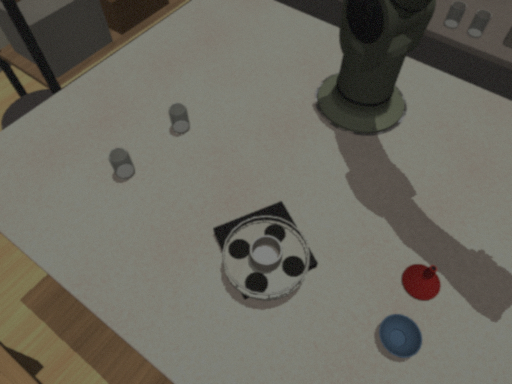

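View pics/top0.png

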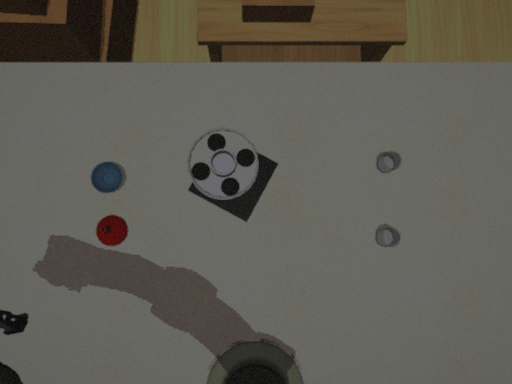

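The scene picture shows the carousel at about (265,253). The top picture shows it at (223,163), with three base corners at about (277,163), (246,220) and (189,190). The bystanders are well clear. I'll enlarge both pictures to measure.

```bash
python3 - <<'E'
import cv2,numpy as np
a=cv2.imread("pics/top0.png")[110:235,170:300];b=cv2.imread("pics/scene0.png")[190:310,200:330]
g=lambda i:cv2.resize(np.clip(i*1.6,0,255).astype('uint8'),None,fx=6,fy=6,interpolation=cv2.INTER_CUBIC)[:600,:800]
for i,n in((a,"topc"),(b,"scenec")):
    cv2.imwrite(f"pics/{n}.png",cv2.resize(np.clip(i*1.6,0,255).astype('uint8'),None,fx=4.6,fy=4.6,interpolation=cv2.INTER_CUBIC))
E
```

```text
(no output)
```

View pics/topc.png

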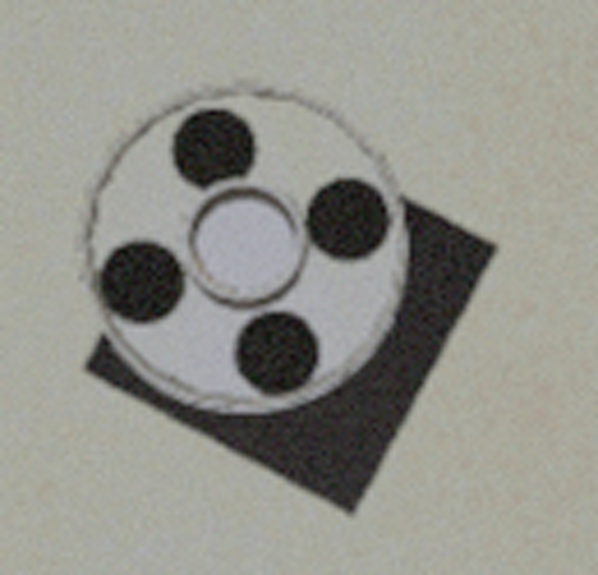

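View pics/scenec.png

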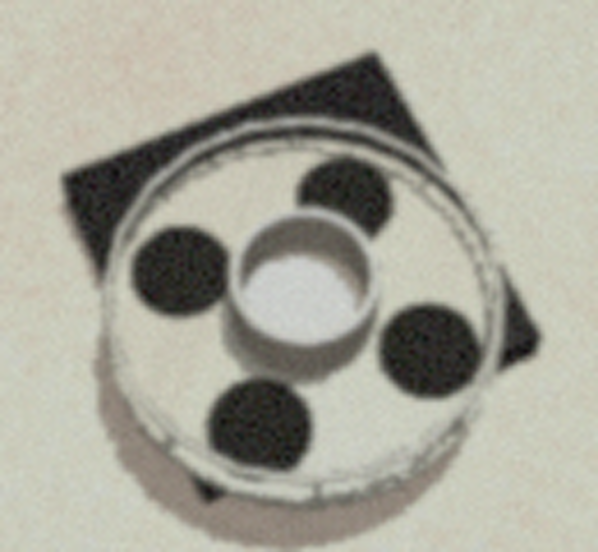

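```bash
cat > h.py <<'E'
import numpy as np,cv2
from workcell import bot
def ray(f,p):
    d=np.linalg.inv(f["K"])@np.array([p[0],p[1],1.]);R=f["R"];return -R.T@f["t"],(R.T@d)/np.linalg.norm(d)
def onz(f,p,z):
    c,d=ray(f,p);return c+d*(z-c[2])/d[2]
def tri(f,p,g,q):
    A=np.zeros((3,3));b=np.zeros(3);rs=[ray(f,p),ray(g,q)]
    for c,d in rs:
        M=np.eye(3)-np.outer(d,d);A+=M;b+=M@c
    X=np.linalg.solve(A,b);return X,[np.linalg.norm((np.eye(3)-np.outer(d,d))@(X-c)) for c,d in rs]
E
python3 - <<'E'
from h import *
np.set_printoptions(precision=4,suppress=True)
t=bot.grab_frame("top");s=bot.grab_frame("scene")
T=lambda p:(np.array(p)+.5)/4.6-.5+[170,110]
S=lambda p:(np.array(p)+.5)/4.6-.5+[200,190]
print("cup",tri(t,T((249,247)),s,S((305,277))))
print("cup at .088",onz(t,T((249,247)),.088),onz(s,S((305,277)),.088))
def pads(f,box):
    g=cv2.cvtColor(f["image"],cv2.COLOR_RGB2GRAY)
    m=(g<55).astype('uint8')
    n,l,st,c=cv2.connectedComponentsWithStats(m)
    return [(c[i],st[i][4],onz(f,c[i],.046)) for i in range(1,n) if 60<st[i][4]<6000 and box[0]<c[i][0]<box[1] and box[2]<c[i][1]<box[3]]
for p in pads(t,(170,300,110,235))+pads(s,(200,330,190,310)):print(p)
for p in((497,246),(353,514),(85,368)):print("T",onz(t,T(p),.026))
for p in((375,53),(63,178),(542,336)):print("S",onz(s,S(p),.026))
E
```

```text
cup (array([0.6287, 0.0798, 0.0748]), [np.float64(5.736671322892787e-05), np.float64(5.7366713229049665e-05)])
cup at .088 [0.6262 0.0792 0.088 ] [0.6339 0.0831 0.088 ]
(array([215.8831, 141.684 ]), np.int32(231), array([0.6964, 0.1034, 0.046 ]))
(array([245.1983, 157.2231]), np.int32(242), array([0.6511, 0.0206, 0.046 ]))
(array([245.0299, 191.3875]), np.int32(1373), array([0.5537, 0.0218, 0.046 ]))
(array([200.292, 170.864]), np.int32(250), array([0.6129, 0.1473, 0.046 ]))
(array([229.8193, 186.3213]), np.int32(249), array([0.5684, 0.0644, 0.046 ]))
(array([250.215 , 220.4733]), np.int32(693), array([ 0.5762, -0.0044,  0.046 ]))
(array([266.8876, 220.6517]), np.int32(89), array([0.5525, 0.0287, 0.046 ]))
(array([275.6262, 231.2184]), np.int32(206), array([0.5636, 0.0626, 0.046 ]))
(array([238.9468, 248.6346]), np.int32(301), array([0.6523, 0.0196, 0.046 ]))
(array([312.0263, 262.0526]), np.int32(76), array([0.5795, 0.1758, 0.046 ]))
(array([293.0579, 265.8872]), np.int32(328), array([0.6132, 0.1458, 0.046 ]))
(array([256.2758, 281.7697]), np.int32(330), array([0.6935, 0.1005, 0.046 ]))
T [ 0.6375 -0.0726  0.026 ]
T [0.4706 0.0188 0.026 ]
T [0.5625 0.1838 0.026 ]
S [0.4743 0.0186 0.026 ]
S [ 0.6391 -0.0715  0.026 ]
S [0.5645 0.1842 0.026 ]
```

Pads and rim put the carousel centre at about (0.632, 0.083). The base centre is about (0.601, 0.056), with its sides along (0.877,-0.481) and (0.481,0.877). Turning the tool 3.6° makes tool x = -u and tool y = v. Next I'll move above the cup.

Emit:
servo_tool([
  [[0,0,0,0,0,3.6],[-3.7,-1.65,0,0,0,0],[-3.7,-1.65,0,0,0,0],[-3.7,-1.65,0,0,0,0],[-3.7,-1.65,0,0,0,0]],
], grip=-0.5)

```text
clock: 0.82
position: [0.3642, 0.4356, 0.2313]
tool_rot: [-3.142, 0.0, 2.64]
force: [0.8, 0.1, -0.9]
grip_width: 0.0214
```

Emit:
servo_tool([
  [[-3.7,-1.65,0,0,0,0],[-3.7,-1.65,0,0,0,0],[-3.7,-1.65,0,0,0,0],[-3.7,-1.65,0,0,0,0],[-3.7,-1.65,0,0,0,0]],
])

```text
clock: 1.45
position: [0.4868, 0.2743, 0.2313]
tool_rot: [-3.142, -0.0, 2.64]
force: [-0.6, -0.6, 0.5]
grip_width: 0.0213
```

Emit:
servo_tool([
  [[-3.7,-1.65,0,0,0,0],[-3.7,-1.65,0,0,0,0],[-3.7,-1.65,0,0,0,0],[-3.7,-1.65,0,0,0,0],[0,0,0,0,0,0]],
])

```text
clock: 2.08
position: [0.5854, 0.1432, 0.231]
tool_rot: [-3.141, 0.001, 2.636]
force: [-0.2, 0.2, 0.0]
grip_width: 0.0215
```

Emit:
servo_tool([
  [[-3.5,-1.5,2,0,0,0],[-3.5,-1.5,3,0,0,0],[0,0,4,0,0,0],[0,0,3,0,0,0],[0,0,0,0,0,0]],
])

```text
clock: 2.7
position: [0.6296, 0.087, 0.1094]
tool_rot: [-3.139, -0.003, 2.641]
force: [-0.3, 0.3, 0.3]
grip_width: 0.0214
```

```bash
python3 - <<'E'
from h import *
o=bot.observe();print(o["position"],o["tool_rot"],o["force"],o["grip_width"])
ims=[]
for n in("scene","top"):
    f=bot.grab_frame(n);p=f["R"]@o["position"]+f["t"];q=(f["K"]@p)[:2]/p[2];print(n,q)
    i=f["image"][:,:,::-1];x0,y0=(190,150) if n=="scene" else(160,100)
    ims.append(cv2.resize(np.clip(i[y0:y0+150,x0:x0+130]*1.6,0,255).astype('uint8'),(390,450),interpolation=cv2.INTER_CUBIC))
cv2.imwrite("pics/a1.png",np.hstack(ims))
E
```

```text
[0.62956174 0.0869905  0.10943472] [-3.13931284 -0.00316238  2.64065163] [-0.34987017  0.28774253  0.2501665 ] 0.021412675931995178
scene [268.70226282 245.10565199]
top [220.4146342  160.60392713]
```

View pics/a1.png

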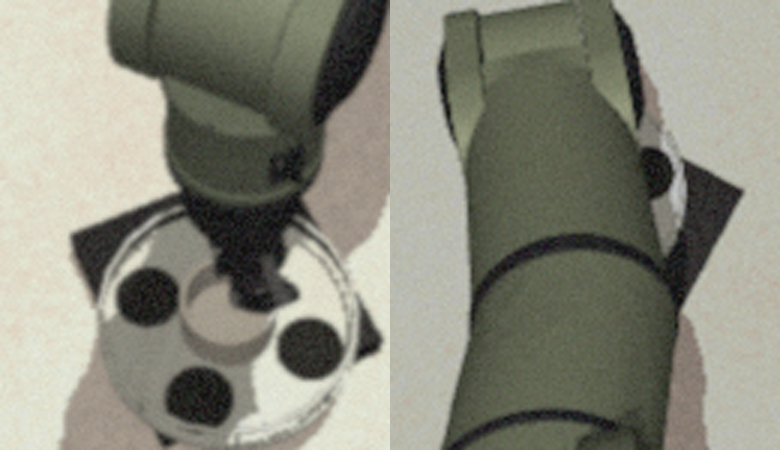

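The pictures show the gripper just above and slightly to the side of the cup, whose rim centre is at about crop (228,300). I'll correct by a few mm and descend slowly.

Emit:
servo_tool([
  [[-0.4,-0.2,0,0,0,0],[0,0,0.5,0,0,0],[0,0,0.5,0,0,0],[0,0,0,0,0,0]],
])

```text
clock: 3.3
position: [0.6333, 0.0828, 0.1009]
tool_rot: [-3.141, -0.001, 2.64]
force: [-0.7, 0.5, 0.1]
grip_width: 0.0215
```

```bash
cat > look.py <<'E'
from h import *
import sys
f=bot.grab_frame("scene");i=f["image"][:,:,::-1]
cv2.imwrite(f"pics/{sys.argv[1]}.png",cv2.resize(np.clip(i[180:310,190:340]*1.6,0,255).astype('uint8'),None,fx=4,fy=4,interpolation=cv2.INTER_CUBIC))
o=bot.observe();print(o["clock"],o["position"],o["force"],o["moment"])
B=np.array([.601,.056]);d=(o["position"][:2]-B)*1e3;print("uv mm",d@[.877,-.481],d@[.481,.877])
E
python3 look.py a2
```

```text
3.35 [0.63347633 0.08279332 0.10109109] [0.03794789 0.02280527 0.475206  ] [ 0.06266063 -0.00432596  0.02455407]
uv mm 15.594153447004992 39.118858535489096
```

View pics/a2.png

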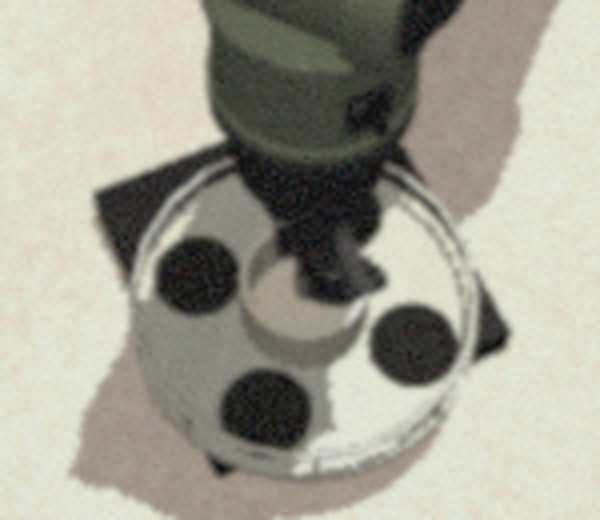

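```bash
python3 - <<'E'
from h import *
f=bot.grab_frame("scene");o=bot.observe();P=o["position"]
def pr(X):
    p=f["R"]@X+f["t"];q=(f["K"]@p)[:2]/p[2];return ((q-[190,180])*4).round(0)
v=np.array([.481,.877,0]);u=np.array([.877,-.481,0]);z=np.array([0,0,1.])
print("tcp",pr(P))
for s in(-1,1):
  for w in(-11,11): print(s,w,pr(P+s*v*.011+w*1e-3*u+.003*z),pr(P+s*v*.025+w*1e-3*u+.003*z))
C=np.array([.632,.083,.088]);print("rimc",pr(C),[pr(C+.037*np.array([np.cos(a),np.sin(a),0])) for a in np.arange(0,6.28,.785)])
E
```

```text
tcp [304. 268.]
-1 -11 [313. 242.] [302. 221.]
-1 11 [277. 257.] [267. 236.]
1 -11 [331. 275.] [342. 296.]
1 11 [295. 290.] [306. 312.]
rimc [305. 277.] [array([266., 326.]), array([316., 338.]), array([360., 313.]), array([371., 268.]), array([343., 229.]), array([295., 218.]), array([252., 241.]), array([240., 286.])]
```

```bash
python3 - <<'E'
from h import *
f=np.mean([bot.grab_frame("scene")["image"].astype(float) for _ in range(4)],0)[:,:,::-1]
cv2.imwrite("pics/a3.png",cv2.resize(np.clip(255*(f[220:275,240:300]/255)**.6*1.2,0,255).astype('uint8'),None,fx=10,fy=10,interpolation=cv2.INTER_CUBIC))
E
```

```text
(no output)
```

View pics/a3.png

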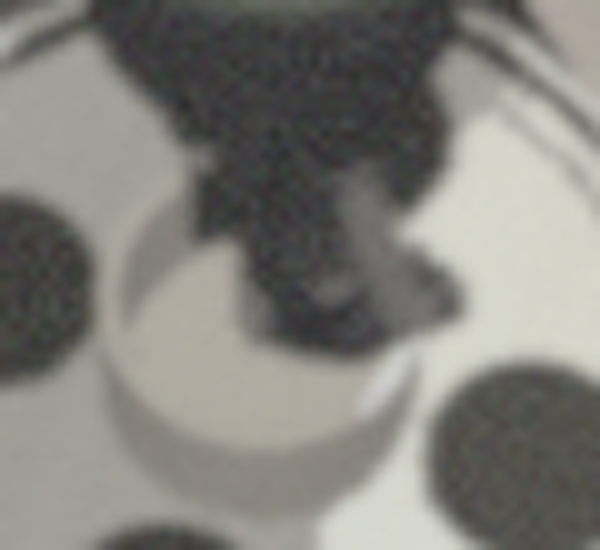

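A dark shape extends right of the finger, at crop (450,300), and I can't explain it. I'll shut the fingers and compare.

Emit:
servo_tool([
  [[0,0,0,0,0,0],[0,0,0,0,0,0],[0,0,0,0,0,0]],
], grip=-1)

```text
clock: 3.98
position: [0.6336, 0.0828, 0.1013]
tool_rot: [3.142, 0.0, 2.64]
force: [-0.6, -0.3, 0.0]
grip_width: 0.0001
```

```bash
python3 - <<'E'
from h import *
f=np.mean([bot.grab_frame("scene")["image"].astype(float) for _ in range(4)],0)[:,:,::-1]
cv2.imwrite("pics/a4.png",cv2.resize(np.clip(255*(f[220:275,240:300]/255)**.6*1.2,0,255).astype('uint8'),None,fx=10,fy=10,interpolation=cv2.INTER_CUBIC))
E
```

```text
(no output)
```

View pics/a4.png

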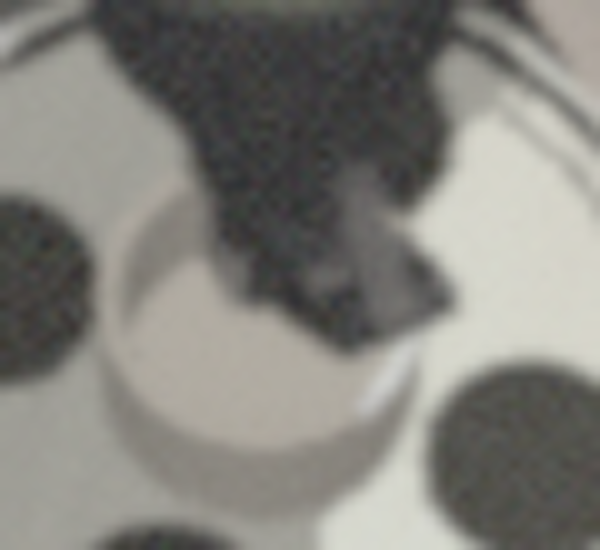

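Shutting barely changed it. I'll raise the tool to see it clear of the cup.

Emit:
servo_tool([
  [[0,0,-4,0,0,0],[0,0,-4,0,0,0],[0,0,-4,0,0,0],[0,0,0,0,0,0]],
], grip=-0.3)

```text
clock: 4.68
position: [0.635, 0.0828, 0.2244]
tool_rot: [3.138, 0.004, 2.64]
force: [-0.7, 0.6, -0.7]
grip_width: 0.0298
```

```bash
python3 - <<'E'
from h import *
f=bot.grab_frame("scene");P=bot.observe()["position"]
p=f["R"]@P+f["t"];q=(f["K"]@p)[:2]/p[2];print(P,q,(q-[220,150])*6)
f=np.mean([bot.grab_frame("scene")["image"].astype(float) for _ in range(3)],0)[:,:,::-1]
cv2.imwrite("pics/a5.png",cv2.resize(np.clip(255*(f[150:250,220:330]/255)**.5*1.2,0,255).astype('uint8'),None,fx=6,fy=6,interpolation=cv2.INTER_CUBIC))
E
```

```text
[0.63408625 0.08284419 0.22242933] [267.14982639 220.15223186] [282.89895837 420.91339118]
```

View pics/a5.png

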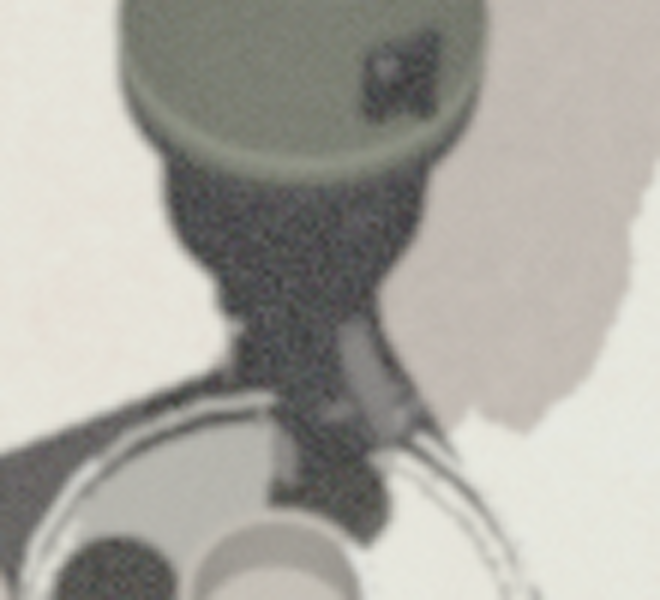

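Emit:
servo_tool([
  [[0,0,-4,0,0,0],[0,0,-4,0,0,0],[0,0,-4,0,0,0],[0,0,0,0,0,0]],
])

```text
clock: 5.38
position: [0.6345, 0.0828, 0.3432]
tool_rot: [3.14, 0.002, 2.64]
force: [-0.7, 0.2, -0.7]
grip_width: 0.03
```

```bash
python3 - <<'E'
from h import *
f=bot.grab_frame("scene");P=bot.observe()["position"]
p=f["R"]@P+f["t"];q=(f["K"]@p)[:2]/p[2];print(P,q,(q-[220,120])*6)
f=np.mean([bot.grab_frame("scene")["image"].astype(float) for _ in range(3)],0)[:,:,::-1]
cv2.imwrite("pics/a6.png",cv2.resize(np.clip(255*(f[120:220,220:330]/255)**.5*1.2,0,255).astype('uint8'),None,fx=6,fy=6,interpolation=cv2.INTER_CUBIC))
E
```

```text
[0.63378674 0.08278658 0.34125065] [268.84040147 185.68466336] [293.04240881 394.10798013]
```

View pics/a6.png

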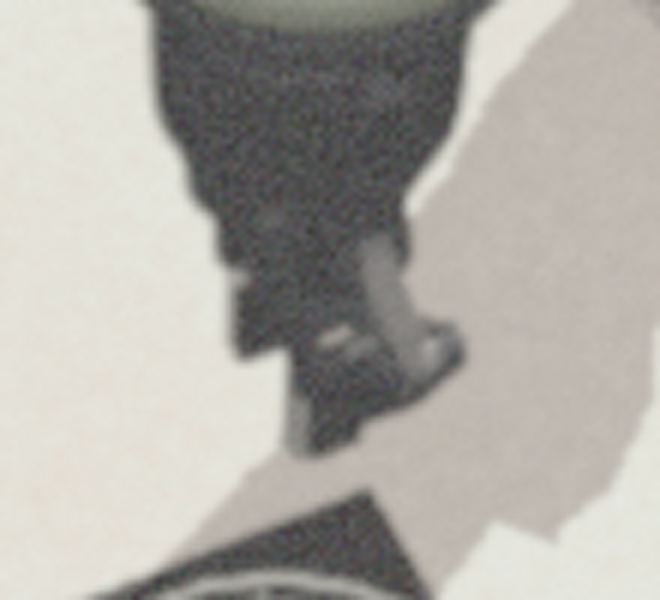

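The fingertips are now clear against the shelf, the rear one at (265,350) and the front one at (310,455). Their midpoint matches the projected TCP at (293,394). The dark part on the right is a finger knuckle higher up, so the placement is sound. I'll descend into the cup with the fingers moderately spread.

Emit:
servo_tool([
  [[0,0,6,0,0,0],[0,0,6,0,0,0],[0,0,6,0,0,0],[0,0,5,0,0,0],[0,0,0,0,0,0]],
], grip=-0.5)

```text
clock: 6.2
position: [0.631, 0.0823, 0.1074]
tool_rot: [-3.137, -0.006, 2.64]
force: [-0.6, 1.1, 2.0]
grip_width: 0.0215
```

Emit:
servo_tool([
  [[0,0,0.8,0,0,0],[0,0,0.8,0,0,0],[0,0,0.8,0,0,0],[0,0,0,0,0,0]],
])

```text
clock: 6.7
position: [0.6335, 0.0827, 0.0871]
tool_rot: [-3.141, -0.0, 2.64]
force: [-0.4, -0.6, -0.0]
grip_width: 0.0212
```

Emit:
servo_tool([
  [[0,0,0.6,0,0,0],[0,0,0.6,0,0,0],[0,0,0.6,0,0,0],[0,0,0.6,0,0,0],[0,0,0,0,0,0]],
])

```text
clock: 7.32
position: [0.6333, 0.0827, 0.0627]
tool_rot: [-3.141, -0.001, 2.64]
force: [0.6, 0.4, 1.1]
grip_width: 0.0212
```

```bash
python3 look.py b1
```

```text
7.375 [0.63354314 0.08270074 0.06308406] [ 0.11586474  0.37991591 -0.03408382] [-0.02960484 -0.01931597  0.03438105]
uv mm 15.69728381490303 39.069797574580654
```

View pics/b1.png

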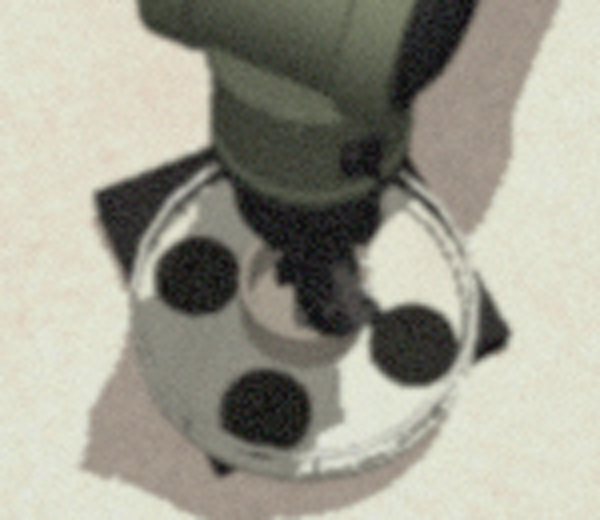

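The picture shows the fingers inside the cup. Force is near zero and the carousel hasn't moved. I'll start the first sweep towards -v.

Emit:
servo_tool([
  [[0.15,-0.3,0,0,0,0],[0.15,-0.3,0,0,0,0],[0.15,-0.3,0,0,0,0],[0.15,-0.3,0,0,0,0],[0,0,0,0,0,0]],
])

```text
clock: 8.0
position: [0.6224, 0.0749, 0.0634]
tool_rot: [-3.141, -0.0, 2.64]
force: [-0.4, -0.8, -0.6]
grip_width: 0.0211
```

```bash
python3 look.py b2
```

```text
8.05 [0.62257803 0.07506331 0.06336761] [ 0.7461697   0.80965318 -0.0660685 ] [0.01452291 0.0031612  0.00177146]
uv mm 9.754480392360902 27.097553112321766
```

View pics/b2.png

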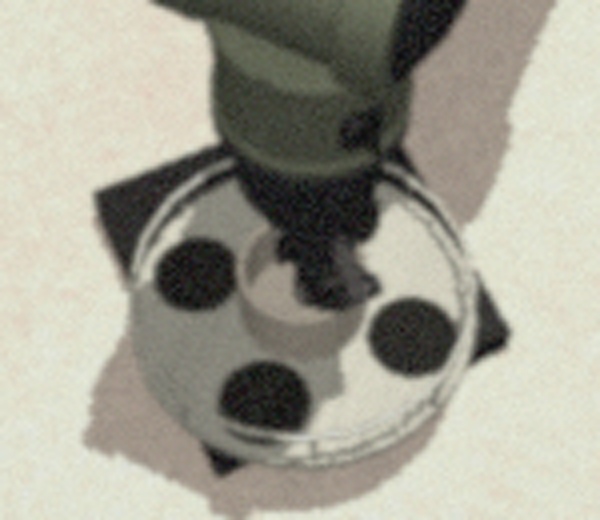

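The near pad moved up about 10 px and the left pad only 3 px. The near rail also sits differently over its pad, so the carousel is already leaning away from the camera, towards the hole. I'll continue in small steps, watching force.

Emit:
servo_tool([
  [[0,-0.2,0,0,0,0],[0,-0.2,0,0,0,0],[0,0,0,0,0,0]],
])

```text
clock: 8.43
position: [0.6206, 0.0713, 0.0633]
tool_rot: [-3.141, -0.0, 2.64]
force: [0.6, -0.3, 0.2]
grip_width: 0.0214
```

```bash
python3 look.py b3
```

```text
8.475 [0.62061248 0.07144347 0.06330418] [ 0.34151118  0.60666436 -0.60216812] [ 0.01755632  0.00217079 -0.02598535]
uv mm 9.77183869965006 22.977531291924805
```

View pics/b3.png

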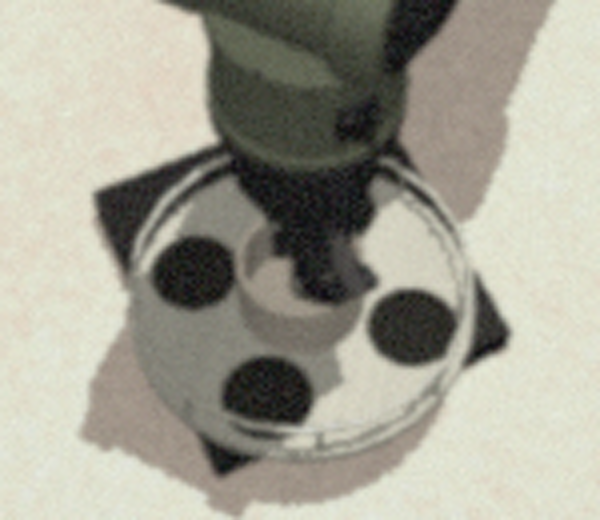

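```bash
cat > pose.py <<'E'
from h import *
def pose(im,f):
    g=cv2.GaussianBlur(cv2.cvtColor(im,cv2.COLOR_RGB2GRAY),(3,3),0)
    n,l,st,c=cv2.connectedComponentsWithStats((g<62).astype('uint8'))
    exp={17:(256.3,281.5),107:(293,265),287:(239,248.5)}  # scene px
    o=[];q=[]
    for a,e in exp.items():
        b=[i for i in range(1,n) if 200<st[i][4]<450 and np.hypot(*(c[i]-e))<11]
        if b:
            i=b[0];o.append([.067*np.cos(np.radians(a)),.067*np.sin(np.radians(a)),.020]);q.append(c[i])
    print("pads",[list(np.round(x,1)) for x in q])
    if len(o)<3:return
    Rc,_=cv2.Rodrigues(f["R"]);t=f["R"]@np.array([.63,.08,.026])+f["t"]
    ok,r,t=cv2.solvePnP(np.array(o),np.array(q),f["K"],None,Rc.copy(),t.reshape(3,1).copy(),True,cv2.SOLVEPNP_ITERATIVE)
    R=f["R"].T@cv2.Rodrigues(r)[0];X=f["R"].T@(t.ravel()-f["t"]);n=R[:,2];d=(X[:2]-[.601,.056])*1e3
    u=np.array([.877,-.481]);v=np.array([.481,.877])
    print("origin uv",d@u,d@v,"z",X[2]*1e3,"lean u,v deg",np.degrees(n[:2]@u),np.degrees(n[:2]@v))
E
python3 - <<'E'
from pose import *
f=bot.grab_frame("scene")
pose(cv2.imread("pics/scene0.png")[:,:,::-1],f)
for k in range(2):
    f=bot.grab_frame("scene");pose(f["image"],f)
E
```

```text
pads [[np.float64(256.3), np.float64(281.7)], [np.float64(293.1), np.float64(265.8)], [np.float64(238.8), np.float64(248.7)]]
origin uv 14.408596087975122 36.07970851957414 z 15.71823141883022 lean u,v deg -4.370964637033627 -4.637869159005689
pads [[np.float64(256.4), np.float64(277.3)], [np.float64(292.7), np.float64(261.3)], [np.float64(238.4), np.float64(247.9)]]
origin uv 11.968561614202226 30.875562151233044 z 12.722657741606616 lean u,v deg -4.692446146452914 -12.346055211056399
pads [[np.float64(256.5), np.float64(277.3)], [np.float64(292.7), np.float64(261.3)], [np.float64(238.4), np.float64(248.0)]]
origin uv 11.850412061837963 30.713550805297928 z 12.05647171488131 lean u,v deg -4.822793470286967 -12.281255977747408
```

After subtracting the flat-pose bias, the lean is about 7.7° straight towards -v, with no lean along u. The boss is at about (12,33), so the hole is straight ahead in -v. I'll keep going gently.

Emit:
servo_tool([
  [[0,-0.2,0,0,0,0],[0,-0.2,0,0,0,0],[0,0,0,0,0,0]],
])

```text
clock: 9.0
position: [0.6187, 0.0678, 0.0633]
tool_rot: [-3.141, 0.0, 2.64]
force: [-0.3, 0.2, -0.7]
grip_width: 0.0213
```

```bash
cat > lk.py <<'E'
from pose import *
f=bot.grab_frame("scene");pose(f["image"],f);import runpy;runpy.run_path("look.py")
E
python3 lk.py b4
```

```text
pads [[np.float64(256.6), np.float64(275.8)], [np.float64(292.3), np.float64(259.4)], [np.float64(237.8), np.float64(247.0)]]
origin uv 11.485367756538281 27.0724651031152 z 12.414959389094049 lean u,v deg -5.143878355606653 -12.526865622961406
9.1 [0.61873718 0.06803789 0.06332638] [-0.87660808 -0.46023485 -0.17096566] [ 0.01974265 -0.04437374  0.00125977]
uv mm 9.765286917923563 19.08881359530195
```

View pics/b4.png

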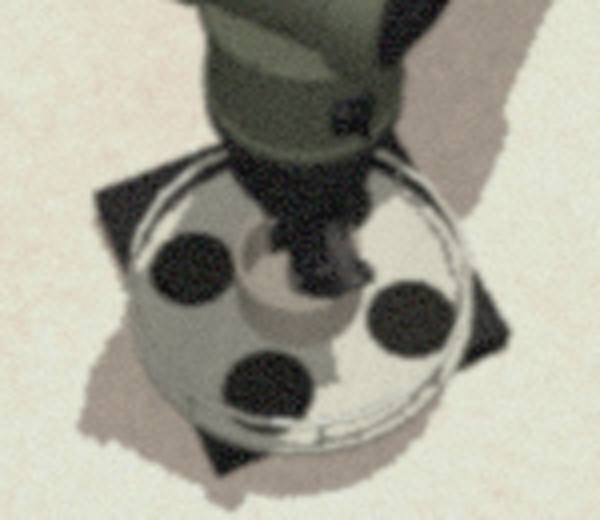

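Emit:
servo_tool([
  [[0,-0.2,0,0,0,0],[0,-0.2,0,0,0,0],[0,-0.1,0,0,0,0],[0,0,0,0,0,0]],
])

```text
clock: 9.6
position: [0.6163, 0.0636, 0.0633]
tool_rot: [-3.141, -0.0, 2.64]
force: [0.7, 1.1, -0.2]
grip_width: 0.0215
```

```bash
python3 lk.py b5
```

```text
pads [[np.float64(256.7), np.float64(274.3)], [np.float64(292.0), np.float64(257.2)], [np.float64(237.3), np.float64(245.8)]]
origin uv 10.487000090229468 22.963108959605332 z 13.030923070437076 lean u,v deg -4.693563445952375 -12.317004288840524
9.7 [0.61633721 0.06371328 0.06330075] [-0.38986312  0.08219835  0.1086063 ] [-0.05249402 -0.01976064  0.01933403]
uv mm 9.740643222806215 14.141743696845595
```

View pics/b5.png

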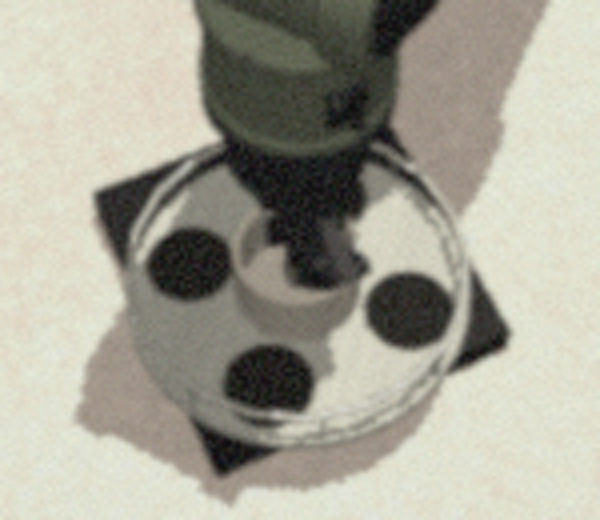

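Emit:
servo_tool([
  [[0,-0.2,0,0,0,0],[0,-0.2,0,0,0,0],[0,0,0,0,0,0]],
])

```text
clock: 10.07
position: [0.6144, 0.06, 0.0633]
tool_rot: [3.142, 0.0, 2.64]
force: [0.4, 0.8, -0.9]
grip_width: 0.0212
```

```bash
python3 lk.py b6
```

```text
pads [[np.float64(255.7), np.float64(275.3)], [np.float64(290.3), np.float64(257.3)], [np.float64(236.5), np.float64(244.6)]]
origin uv 8.723797657766681 12.669630730523412 z -0.15944597828472204 lean u,v deg -2.0471885557476863 -4.996174669723723
10.175 [0.61442818 0.06015795 0.06331935] [-0.4861588   0.96816852  0.3902603 ] [-0.03723237  0.03470821 -0.03610524]
uv mm 9.776543101999382 10.105475282662152
```

View pics/b6.png

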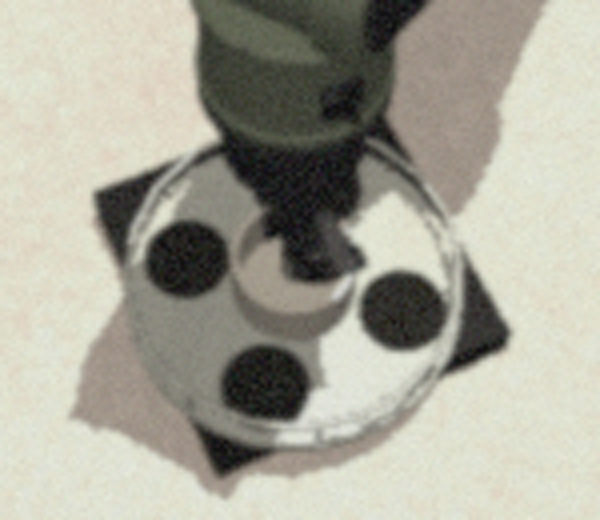

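Emit:
servo_tool([
  [[0,0,0,0,0,0],[0,0,0,0,0,0]],
])

```text
clock: 10.42
position: [0.6144, 0.0602, 0.0633]
tool_rot: [-3.142, 0.0, 2.64]
force: [-0.1, 0.0, -0.0]
grip_width: 0.0212
```

```bash
python3 lk.py b7; python3 -c "
from pose import *
f=bot.grab_frame('scene');pose(f['image'],f)"
```

```text
pads [[np.float64(255.7), np.float64(275.3)], [np.float64(290.4), np.float64(257.3)], [np.float64(236.5), np.float64(244.6)]]
origin uv 8.97975445957226 13.234332978429151 z 1.407744498854368 lean u,v deg -2.1104407326884456 -4.937834831362224
10.525 [0.61438526 0.06022395 0.06327959] [-0.95775987 -0.25383301  0.16131454] [-0.03314413  0.00832976 -0.04876062]
uv mm 9.707154982950822 10.14271486436986
pads [[np.float64(255.7), np.float64(275.3)], [np.float64(290.3), np.float64(257.3)], [np.float64(236.5), np.float64(244.6)]]
origin uv 8.729170511088363 12.821774037276999 z 0.14386774227348872 lean u,v deg -2.0185704877766613 -5.061377657602632
```

It has dropped: the fitted height fell by about 14 to 16 mm and the lean is nearly gone. I'll centre the fingers in the cup, lift straight out and check from both views.

Emit:
servo_tool([
  [[0,0.2,0,0,0,0],[0,0.2,0,0,0,0],[0,0,-1,0,0,0],[0,0,-1.5,0,0,0],[0,0,-2,0,0,0]],
])

```text
clock: 11.2
position: [0.6164, 0.0636, 0.1097]
tool_rot: [3.142, 0.0, 2.64]
force: [-0.1, 0.3, -0.1]
grip_width: 0.0214
```

Emit:
servo_tool([
  [[0,0,-4,0,0,0],[0,0,-4,0,0,0],[0,0,-4,0,0,0],[4,0,-3,0,0,0],[4,0,0,0,0,0]],
])

```text
clock: 11.82
position: [0.5462, 0.1025, 0.2617]
tool_rot: [3.138, 0.003, 2.639]
force: [-0.3, 1.3, -0.6]
grip_width: 0.0216
```

Emit:
servo_tool([
  [[4,2,0,0,0,0],[4,2,0,0,0,0],[4,2,0,0,0,0],[4,2,0,0,0,0],[4,2,0,0,0,0]],
])

```text
clock: 12.45
position: [0.4181, 0.287, 0.2598]
tool_rot: [3.14, 0.001, 2.64]
force: [0.7, -0.7, -0.3]
grip_width: 0.0213
```

```bash
python3 lk.py c1; python3 - <<'E'
from h import *
t=bot.grab_frame("top");cv2.imwrite("pics/c1t.png",t["image"][:,:,::-1])
E
```

```text
pads [[np.float64(256.0), np.float64(275.3)], [np.float64(290.4), np.float64(257.3)], [np.float64(236.4), np.float64(244.5)]]
origin uv 8.910450522772873 12.376263367080009 z -0.0634350820699599 lean u,v deg -3.128436634861387 -4.290832532367232
12.55 [0.41630859 0.28978004 0.25965379] [ 0.99052892 -0.5659259   0.1066261 ] [-0.02277076 -0.04994756 -0.0371771 ]
uv mm -274.4225635929208 116.18852894769357
```

View pics/c1.png

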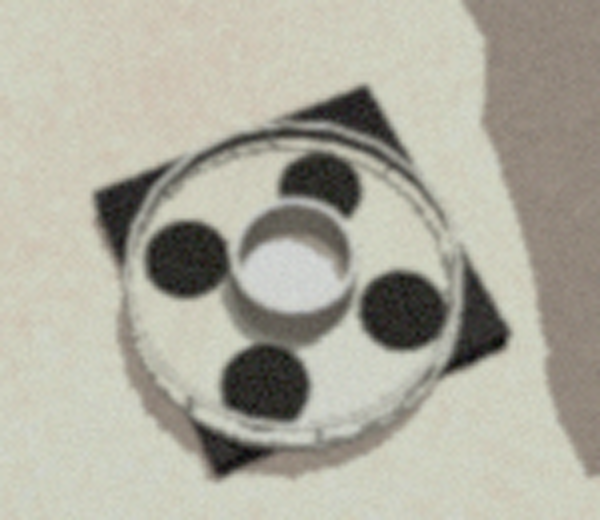

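View pics/c1t.png

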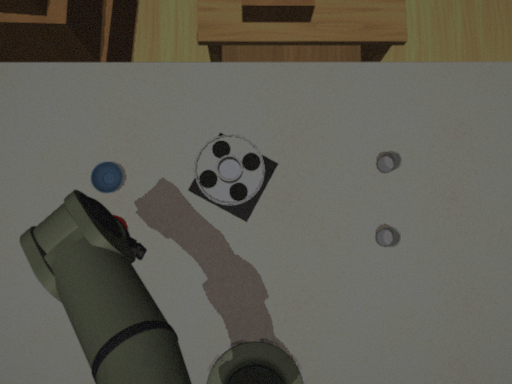

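Both views show the carousel free and apparently level, with the bystanders where they were. I'll triangulate the pads across the two views and compare before with after.

```bash
python3 - <<'E'
from h import *
t=bot.grab_frame("top");s=bot.grab_frame("scene")
def cs(im,box,lo,hi):
    g=cv2.GaussianBlur(cv2.cvtColor(im,cv2.COLOR_RGB2GRAY),(3,3),0)
    n,l,st,c=cv2.connectedComponentsWithStats((g<58).astype('uint8'))
    return [c[i] for i in range(1,n) if lo<st[i][4]<hi and box[0]<c[i][0]<box[1] and box[2]<c[i][1]<box[3]]
L=lambda n:cv2.imread(n)[:,:,::-1]
for nm,ti,si in(("before",L("pics/top0.png"),L("pics/scene0.png")),("after",t["image"],s["image"])):
    a=cs(ti,(180,280,120,210),130,400);b=cs(si,(210,320,205,300),180,500)
    for p in a:
        r=[(tri(t,p,s,q),q) for q in b];(X,e),q=min(r,key=lambda k:k[0][1][0]+np.hypot(*(k[0][0][:2]-onz(t,p,.045)[:2])))
        print(nm,(X*1e3).round(1),"res",round(e[0]*1e3,2))
E
```

```text
before [695.2 102.5  52.7] res 0.54
before [651.8  20.2  45.7] res 0.75
before [613.1 146.7  46.5] res 0.76
before [567.3  64.3  53.8] res 0.24
after [678.5  89.7  37.9] res 0.74
after [642.1   4.1  32.2] res 0.49
after [593.  126.9  32.1] res 0.68
after [554.5  41.2  41.7] res 0.3
```

The pads dropped 14.8, 13.5, 14.4 and 12.1 mm. The last one is partly hidden by the cup. The carousel is seated and level, so I'm handing in.

Emit:
servo_tool([
  [[0,0,0,0,0,0],[0,0,0,0,0,0]],
])

```text
clock: 12.95
position: [0.4194, 0.2853, 0.2584]
tool_rot: [-3.142, 0.0, 2.639]
force: [-0.2, -0.9, 0.3]
grip_width: 0.0215
```

```bash
python3 -c "
from workcell import bot
print(bot.job_done())"
```

```text
the job is handed in; nothing more can be done
None
```

The carousel's boss has dropped into the hole and the carousel sits down and level. I handed the job in at about 13 s.

I lowered the part-spread fingers into the cup and slid the carousel gently across the base, with readings of about 1 N or less. It leaned about 8° towards the hole, then dropped in. I centred the fingers, lifted straight out and moved the arm clear.

**Last checks:**
- **Seated:** pads triangulated from both cameras came down 14.8, 13.5, 14.4 and 12.1 mm, against 14 mm expected. The 12.1 mm pad is partly hidden by the cup, so that figure is less certain.
- **Level:** the single-view fit shows under about 1.3° of remaining lean, which is within its error. That fit has a bias of about 4° per axis, which I took out using the starting picture.
- **Bystanders:** the jars and the dish look unmoved in the final top picture. The arm hides most of the funnel there. I did not measure any of them again, but the arm only passed well above them.

**Disagreement:** an early two-view reading of the cup rim gave 75 mm instead of 88 mm, because the rim outline in the top view was poor. I used the pad positions instead.

I did not nudge the carousel after it dropped to feel whether it resisted.

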